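Fetch the round-flanged bellows coupling from the rinse tank with the hook rod

ROBOT

A 6-joint arm with a two-finger parallel gripper is mounted at the origin on the work surface. World frame = base frame: x ahead of the robot, y to its left, z up, the work surface at z = 0. Lengths are in m, angles in rad, forces in N, time in s.
With the tool pointing down it reaches from about 0.35 to 0.725 m from the base axis. Payload 6 kg.
Tool frame: the origin (TCP) lies at the very end of the fingers, on their centre line; the grasp point (between the pads) lies 19 mm behind it; z points along the fingers, y is the direction in which the jaws open and shut (so a half turn about z gives the same grasp; the last joint's range is limited). The gripper opens to 85 mm and grips with 20 to 120 N. Pads are 22 mm wide; open, the fingers measure 114 mm over their backs; the gripper's body (76 mm by 85 mm) begins 54 mm behind the grasp point. The pads swing forward as they close: fully open they stand 13 mm farther back than shut.
Start: joints at [1.618, 0.04, 0.085, 0, -1.615, -0.334], TCP at [0.17, 0.575, 0.203] pointing down, gripper open.
Joint ranges: [-2.56, 2.56], [-1.29, 2.01], [-1.08, 1.49], [-3.29, 1.98], [-2.81, -0.18], [-2.99, 2.99]. Speed limits (rad/s): [2.57, 2.57, 3.01, 3.14, 3.14, 3.14].

INTERFACE

Orientations are given as a 3x3 rotation matrix whose columns are the frame's x, y, z axes.
In Python, from station import get_obs, capture, job gives the robot as it stands. The module is installed in compiled form; this text tells all that it offers.
- The arm moves only by the shell command python3 -m handwheel 'ROWS' [FORCE]. ROWS is JSON, one flat list of numbers, 5 for each row, row after row: the shift along the tool's x, y, z in mm, then the turn about the tool's z in degrees, then the finger opening in mm, from 0 to 85.4. In form: [tx, ty, tz, turn, jaw, tx, ty, tz, turn, jaw, ...]. A call has 1 to 8 rows; each row is the pose to reach, as a shift and turn from the pose commanded when the call began, along the tool's axes at that moment; what a row does not reach only later rows make up. A row lasts 1/12 s, in which the tool goes at most 41.7 mm and 7.16 degrees, less where a joint would pass 70% of its speed; a pose out of reach is approached as far as the arm can. A call with a gripper value outside its range is refused whole. The fingers move at their own pace and stop on an object; FORCE is the grip in N (left out, the last holds). Time passes only in rows, so rows that repeat a pose let the fingers close. It gives the time, the measured TCP pose, the force and the opening at its end, in the units of the state.
- get_obs(): the state, without advancing time (a new reading comes with each control period).
- capture(name): name is "scene" or "top" or "wrist"; returns a dict with "img" (480x640x3 uint8, red, green, blue), "depth" (480x640 float32, m along the optical axis (not along the pixel's ray), 0 where there is no reading), "fovy" (degrees; the focal length in pixels is half the picture's height over the tangent of half this angle, whatever the lens; pixels are square), "cx", "cy" (the principal point, pixels), "eye" and "attitude" of the camera in the world. Camera axes: x right, y down, z forward; pixel columns grow to the right and rows downward; lengths in m; the calibration is good to about 2 mm. A picture is of the moment at which its call begins.
- job.close_job(): hands the job in, once; it reports no verdict.
The state is a dict: "t": time; "joint_pos": joint angles; "joint_velocities": joint speeds; "effort": joint torques, N m; "tool_pos": TCP position; "ee_rot": TCP orientation; "wrist_force": force on the tool from outside, world axes, zero at the start; "wrist_torque": the same for the moment, N m; "finger_gap": opening from 0.0 (shut) to 1.0 (fully open).
Only numpy, scipy, OpenCV 4.12 (cv2) and the standard library are available. Lean on these libraries where they do the work, as an engineer would, in place of code of your own. Each camera call takes 0.05 s, during which the arm holds its last target.

TASK

In one of the two narrow wells of the drained rinse tank hangs a bellows coupling with a round flange; its neighbour has a narrow oblong flange. Take the hook rod from its rack by the T-handle, hook the round-flanged coupling by its wire bail and lift it out with the hook, never touching it with the gripper, then set it down gently, upright, on the low grey drip tray. Unhook it and hang the rod back on its rack.

Things in the scene. Friction and masses are not known exactly. Their poses are not given: they have to be found in the camera images.
- coupling: Ribbed body d36 x 20 mm; ROUND flange d58, top at z 25; bail of 5 mm wire in its y-z plane: legs at y +-22 up to z 51, then a gable, its underside at z 60.5 at y 0. Origin: underside centre, 7 mm above the table while it hangs by the flange in its tank well; its axes are the tank's +-4 deg, x away from the robot +-24 deg. The far wall is 38+-6 mm off at +x, so the hook's room is on the -x side.
- rod: Hook rod. Origin: centre of wooden T-handle, 104 (x) x 14 (y) x 24 mm (z); grip its middle across y from above. Shank d8 goes down at x -13 to a J-hook of 6 mm wire running to a tip at x +13: floor z -135 (under the handle centre), underside -141, tip top -127. Hooks a bail moving along +x, frees along -x. Starts upright in rack, 166 mm above table, axes as rack's +-3 deg. Under 0.2 kg.
- rack: Grey fixed rack. Origin: underside centre on the table. Base 130 x 80 x 8 mm; two upright cheeks at x +-37, each 12 (x) x 56 mm (y), tops at z 154, on which the ends of the rod's T-handle rest, between 10 mm lips at y +-23. The hook hangs in the 62 mm gap. Rod hung up: its origin 166 mm above the rack's, its x along the rack's x, which points away from the robot within 23 deg.
- tray: Low grey fixed drip tray, 160 x 160 mm, walls 14 x 4 mm, floor top about 4 mm above the table. Origin: underside centre. Tray and rack stand either side of the tank, sides vary. Tank (fixed): rim 150 mm high, two wells side by side along y, each 120 (x) x 72 mm inside, walls 4 mm; which well holds the round flange varies, one with a 24 x 58 flange hangs in the other. Couplings under 0.3 kg.
There are look-alikes about, which are no part of the job. There is more than one size of the tray; the one meant has the size given above. Of the things shaped like the rod, the wooden one is meant.

How it is judged:
By the outcome, as a careful person would: the job done as asked, in the order asked, and still so for the second after the job is handed in, with the robot touching nothing.
It also fails if it takes over 72 s, if anything falls off the work surface, if the arm or the gripper's body presses on something with over 40 N, if the wrist force passes 120 N, or if a joint passes its speed limit or range.

## Working session

There is one attempt and no reset: what is moved stays moved. The work goes in short steps, Python scripts to look and compute and a shell command to move; the robot and the scene stay as the last step left them, time stands still between calls to the robot, and variables do not carry over. Pictures are saved under pics/ and viewed, and the job is handed in when it is done.

```bash
mkdir -p pics
cat > h.py <<'E'
import numpy as np,cv2
from station import get_obs,capture,job
def cam(n):
    c=capture(n); c['f']=240/np.tan(np.radians(c['fovy'])/2); c['R']=np.array(c['attitude']).reshape(3,3); c['e']=np.array(c['eye']); return c
def save(c,n,crop=None,s=1):
    im=c['img'][:,:,::-1]
    if crop: x0,y0,x1,y1=crop; im=im[y0:y1,x0:x1]
    cv2.imwrite('pics/'+n,cv2.resize(im,None,fx=s,fy=s,interpolation=cv2.INTER_CUBIC))
def ray(c,u,v,z):
    d=c['R']@np.array([(u-c['cx'])/c['f'],(v-c['cy'])/c['f'],1]); return c['e']+d*(z-c['e'][2])/d[2]
def pts(c):
    v,u=np.mgrid[0:480,0:640]; d=c['depth']
    P=np.stack([(u-c['cx'])/c['f']*d,(v-c['cy'])/c['f']*d,d],-1)
    return P@c['R'].T+c['e']
E
python3 - <<'E'
from h import *
o=get_obs(); print({k:np.round(v,3).tolist() for k,v in o.items()})
for n in ['scene','top','wrist']:
    c=cam(n); save(c,n+'0.png'); print(n,c['f'],c['cx'],c['cy'],c['e'],c['R'].round(3).tolist())
    np.savez(n+'0.npz',**{k:c[k] for k in ['img','depth','f','cx','cy','R','e']})
E
```

```text
{'t': 0.0, 'joint_pos': [1.618, 0.041, 0.084, -0.0, -1.615, -0.334], 'joint_velocities': [-0.0, -0.001, 0.001, -0.001, -0.001, 0.0], 'effort': [0.0, -36.82, 34.741, 6.932, -0.005, 0.0], 'tool_pos': [0.17, 0.575, 0.202], 'ee_rot': [[0.959, -0.283, -0.0], [-0.283, -0.959, -0.002], [0.0, 0.002, -1.0]], 'wrist_force': [-0.905, -0.1, -0.067], 'wrist_torque': [-0.001, 0.004, 0.042], 'finger_gap': 1.0}
scene 499.0428287902283 317.5547531827419 241.57081658268223 [1.2125331  0.38140704 0.71067097] [[-0.425, 0.498, -0.756], [0.905, 0.225, -0.361], [-0.01, -0.838, -0.546]]
top 526.5586645587281 326.49457044345445 236.91945772017468 [0.22357667 0.0189426  1.14703895] [[0.008, -0.991, 0.137], [-1.0, -0.009, -0.01], [0.011, -0.137, -0.991]]
wrist 353.77110756776375 322.5214509954042 238.57717806879023 [0.23410279 0.55598693 0.37245818] [[-0.283, -0.925, -0.254], [-0.959, 0.274, 0.073], [0.002, 0.264, -0.964]]
```

View pics/scene0.png

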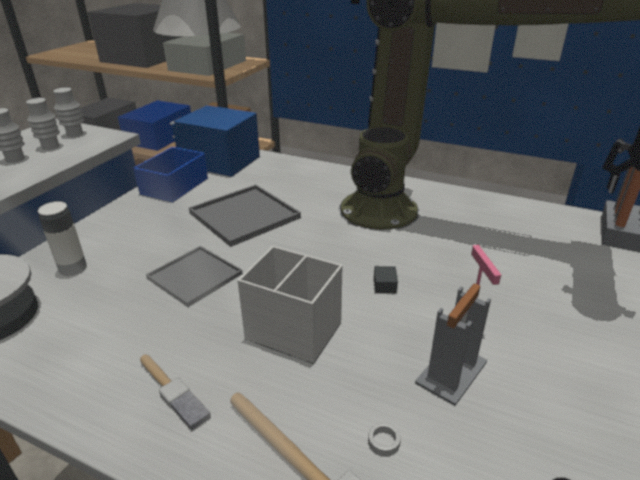

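View pics/top0.png

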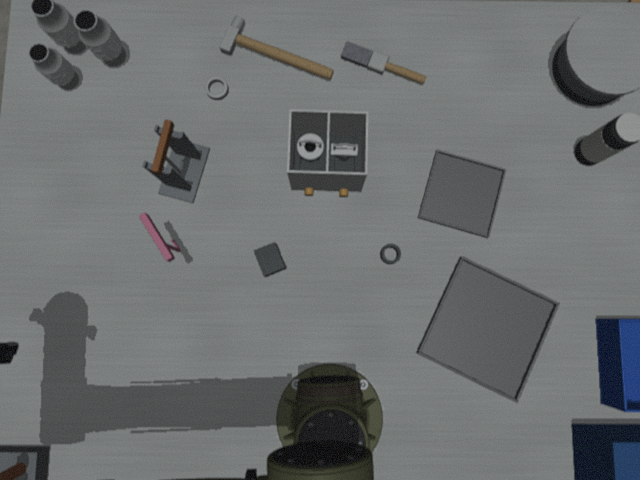

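View pics/wrist0.png

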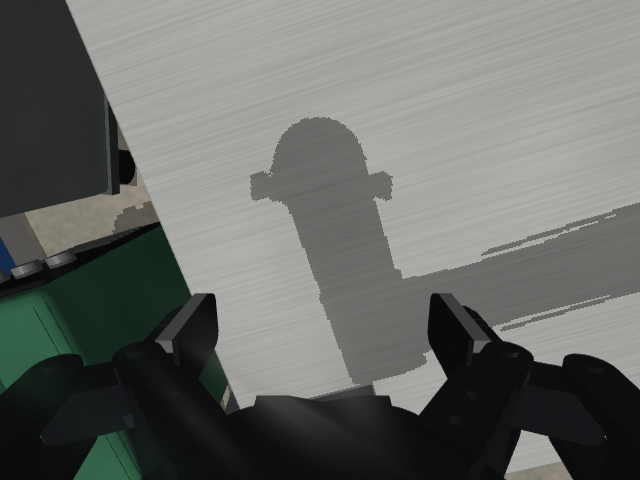

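The top view shows:
- **Rods:** a wooden rod on the rack at (163,146), and a pink look-alike at (157,237).
- **Tank:** centred at (328,150). The round flange is in the left well at (310,147) and the oblong one is in the right well at (345,150).
- **Trays:** one at (462,194) and a larger one at (487,328), both still to be measured.

```bash
cat > m.py <<'E'
from h import *
c=cam('top'); save(c,'rackcrop.png',(110,90,230,290),3); save(c,'tankcrop.png',(270,90,390,210),5)
P=pts(c); hsv=cv2.cvtColor(c['img'],cv2.COLOR_RGB2HSV)
# trays by ray of corners at rim z=.014
def box(name,mask):
    n,l,st,ce=cv2.connectedComponentsWithStats(mask.astype(np.uint8))
    return l,st,ce
print('big tray',[ray(c,u,v,.014)[:2].round(3).tolist() for u,v in[(461,257),(558,303),(518,401),(417,352)]])
print('small',[ray(c,u,v,.014)[:2].round(3).tolist() for u,v in[(436,151),(505,170),(488,237),(418,217)]])
def rect(P,m,name):
    p=P[m][:,:2].astype(np.float32); r=cv2.minAreaRect((p*1000)); print(name,m.sum(),'c',np.round(r[0],1),'size',np.round(r[1],1),'ang',round(r[2],2),'z',np.median(P[m][:,2]).round(4)); print(cv2.boxPoints(r).round(0).tolist())
v,u=np.mgrid[0:480,0:640]
h,s,val=[hsv[...,i] for i in range(3)]
wood=(h<20)&(s>100)&(u>120)&(u<200)&(v>100)&(v<190)
rect(P,wood&(P[...,2]>.165),'handle')
pink=(s>80)&(h>150)&(u>120)&(u<200)&(v>190)&(v<280); rect(P,pink&(P[...,2]>.1),'pink')
b=(u>130)&(u<215)&(v>110)&(v<210)
rect(P,b&(P[...,2]>.004)&(P[...,2]<.013),'rackbase')
rect(P,b&(P[...,2]>.145)&(P[...,2]<.166)&~wood,'cheektops')
t=(u>275)&(u<380)&(v>100)&(v<182)
rect(P,t&(P[...,2]>.145)&(P[...,2]<.156),'rim')
w=t&(P[...,2]<.09)
for a,bb in[(295,326),(331,362)]:
    k=(u>a)&(u<bb)&(v>115)&(v<168)
    z=P[k][:,2]; print(np.histogram(z,bins=np.arange(0,.16,.01)))
    rect(P,k&(P[...,2]>.025)&(P[...,2]<.04),'flange')
    rect(P,k&(P[...,2]>.045)&(P[...,2]<.1),'bail')
    rect(P,k&(P[...,2]>.06)&(P[...,2]<.1),'bailtop')
E
python3 m.py
```

```text
big tray [[0.339, -0.284], [0.242, -0.49], [0.038, -0.395], [0.137, -0.185]]
small [[0.576, -0.235], [0.534, -0.387], [0.383, -0.344], [0.426, -0.192]]
handle 421 c [376.9 199.1] size [465.9  83.2] ang 39.47 z 0.1767
[[171.0, 83.0], [224.0, 19.0], [583.0, 315.0], [530.0, 379.0]]
pink 362 c [289.8 203.6] size [388.5  55.4] ang 62.14 z 0.1518
[[175.0, 45.0], [224.0, 19.0], [405.0, 362.0], [356.0, 388.0]]
rackbase 1247 c [552.2 354. ] size [225.4 180.6] ang 1.08 z 0.0073
[[438.0, 442.0], [441.0, 262.0], [667.0, 266.0], [663.0, 446.0]]
cheektops 358 c [531.2 325. ] size [ 57.8 102. ] ang 75.01 z 0.1551
[[474.0, 310.0], [573.0, 284.0], [588.0, 340.0], [489.0, 366.0]]
rim 778 c [551.6   8.6] size [156.2 130. ] ang 88.84 z 0.1493
[[485.0, -68.0], [615.0, -71.0], [618.0, 85.0], [488.0, 88.0]]
(array([201,  19, 407, 429,  47,  66,  86,  56,  50,  52,  52,  49,  27,
         0,   0]), array([0.  , 0.01, 0.02, 0.03, 0.04, 0.05, 0.06, 0.07, 0.08, 0.09, 0.1 ,
       0.11, 0.12, 0.13, 0.14, 0.15]))
flange 755 c [573.1  44.6] size [82.8 64.1] ang 0.92 z 0.0304
[[531.0, 76.0], [532.0, 12.0], [615.0, 13.0], [614.0, 77.0]]
bail 329 c [595.1  45.1] size [62.9 38.9] ang 88.73 z 0.0692
[[575.0, 14.0], [614.0, 13.0], [615.0, 76.0], [576.0, 77.0]]
bailtop 244 c [595.1  45. ] size [62.  38.7] ang 88.33 z 0.0765
[[575.0, 15.0], [614.0, 13.0], [615.0, 75.0], [577.0, 77.0]]
(array([329,  49, 393, 230,  65,  57,  87,  51,  51,  51,  48,  59,  49,
         9,   0]), array([0.  , 0.01, 0.02, 0.03, 0.04, 0.05, 0.06, 0.07, 0.08, 0.09, 0.1 ,
       0.11, 0.12, 0.13, 0.14, 0.15]))
flange 514 c [572.8 -34. ] size [64.4 79.4] ang 89.59 z 0.0295
[[533.0, -66.0], [612.0, -67.0], [613.0, -2.0], [533.0, -2.0]]
bail 333 c [572.1 -32.9] size [82.7 64. ] ang 0.08 z 0.0683
[[531.0, -1.0], [531.0, -65.0], [613.0, -65.0], [613.0, -1.0]]
bailtop 240 c [591.3 -31.7] size [63.  43.2] ang 88.38 z 0.0757
[[569.0, -63.0], [612.0, -64.0], [614.0, -1.0], [571.0, 0.0]]
```

```bash
python3 -c "
import cv2,numpy as np
a=cv2.imread('pics/rackcrop.png');b=cv2.imread('pics/tankcrop.png');a=cv2.resize(a,(360,600));b=cv2.resize(b,(440,440))
o=np.zeros((600,800,3),np.uint8);o[:,:360]=a;o[:440,360:]=b;cv2.imwrite('pics/cc.png',o)"
```

```text
(no output)
```

View pics/cc.png

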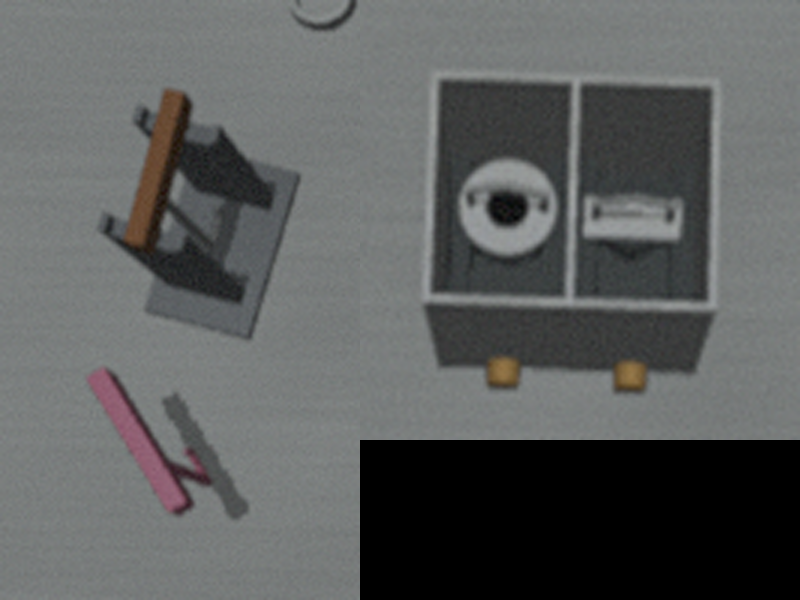

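Both choices are confirmed in the crop. The wooden rod is the one on the rack, and the round flange is in the left (+y) well. The near-tank tray measures about 158 mm, so it is the right one; the other is about 228 mm. Next I'll refine the handle pose.

```bash
cat > m2.py <<'E'
from h import *
c=cam('top');P=pts(c); hsv=cv2.cvtColor(c['img'],cv2.COLOR_RGB2HSV)
h,s,val=[hsv[...,i] for i in range(3)]
v,u=np.mgrid[0:480,0:640]
wood=((h<20)&(s>90)&(u>120)&(u<200)&(v>100)&(v<190)).astype(np.uint8)
q=np.array([ray(c,a,b,.178)[:2]*1000 for b,a in np.argwhere(wood)],np.float32)
r=cv2.minAreaRect(q);print('sil',r)
m=wood.astype(bool)&(abs(P[...,2]-.178)<.004)
q=P[m][:,:2]*1000;mu=np.median(q,0);q=q[np.linalg.norm(q-mu,axis=1)<70].astype(np.float32)
r=cv2.minAreaRect(q);print('top depth',len(q),r, q.mean(0)); 
vx=cv2.fitLine(q,cv2.DIST_L2,0,.01,.01).ravel();print('line',vx,np.degrees(np.arctan2(vx[1],vx[0])))
# rack base corners by rays: 
for n,pp,z in[('base',[(160,193),(193,202),(210,148),(186,142)],.008)]:
  print(n,[(ray(c,a,b,z)[:2]*1000).round(0).tolist() for a,b in pp])
o=get_obs();print(o['tool_pos'],o['ee_rot'],o['t'])
E
python3 m2.py
```

```text
sil ((527.6568603515625, 321.9383850097656), (19.876983642578125, 104.36041259765625), 78.73391723632812)
top depth 341 ((530.2835083007812, 324.66534423828125), (13.99339485168457, 100.64790344238281), 77.88845825195312) [529.27185 324.64017]
line [ 9.7982210e-01 -1.9987158e-01  5.2927185e+02  3.2464017e+02] -11.529449
base [[475.0, 375.0], [456.0, 302.0], [579.0, 269.0], [592.0, 323.0]]
[0.16966241 0.57533477 0.20239951] [[ 9.59154972e-01 -2.82881118e-01 -1.14931403e-04]
 [-2.82881109e-01 -9.59154586e-01 -8.70461226e-04]
 [ 1.36000062e-04  8.67419136e-04 -9.99999615e-01]] 0.25
```

```bash
python3 -m handwheel '[40,12,-20,0,85, 80,26,-40,0,85, 120,39,-60,0,85, 160,53,-70,0,85, 200,66,-70,0,85, 240,80,-70,0,85, 280,93,-70,-2,85, 320,106,-70,-4.7,85]'; python3 -m handwheel '[48,14,0,0,85, 96,28,0,0,85, 100,30,0,0,85, 100,30,0,0,85]'
python3 - <<'E'
from h import *
c=cam('wrist'); save(c,'w1.png'); o=get_obs(); print(o['t'],o['tool_pos'],np.degrees(np.arctan2(o['ee_rot'][1][0],o['ee_rot'][0][0])))
E
```

```text
t: 0.92
tool_pos: [0.4333, 0.3919, 0.2733]
ee_rot: [[0.979, -0.201, 0.0], [-0.201, -0.979, 0.001], [0.0, -0.001, -1.0]]
wrist_force: [0.2, 1.4, 0.3]
finger_gap: 0.995
t: 1.25
tool_pos: [0.5269, 0.3407, 0.2714]
ee_rot: [[0.978, -0.208, -0.001], [-0.208, -0.978, -0.002], [-0.001, 0.002, -1.0]]
wrist_force: [-0.2, 0.9, 0.1]
finger_gap: 0.994
1.3 [0.52543597 0.3420015  0.27168764] -11.939810069351887
```

View pics/w1.png

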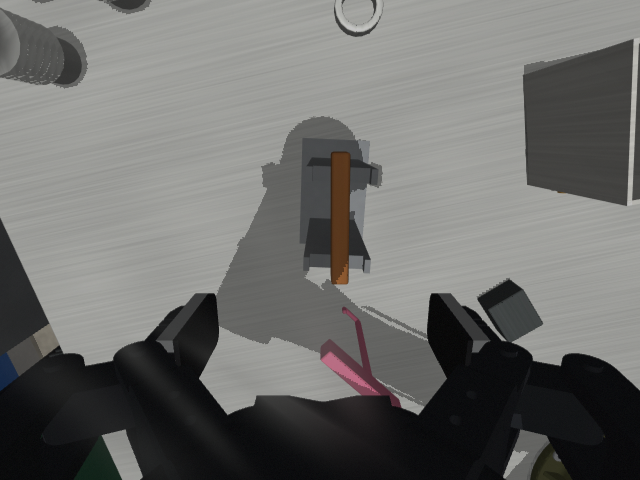

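The wrist view shows the wooden handle running from (340,152) to (340,284) on the rack. The pink look-alike lies clear of it, near (365,365).

```bash
cat > m3.py <<'E'
from h import *
c=cam('wrist');P=pts(c); hsv=cv2.cvtColor(c['img'],cv2.COLOR_RGB2HSV)
h,s,val=[hsv[...,i] for i in range(3)]
v,u=np.mgrid[0:480,0:640]
wood=((h<20)&(s>110)&(u>300)&(u<380)&(v>140)&(v<295))
m=wood&(abs(P[...,2]-.178)<.005)
q=(P[m][:,:2]*1000).astype(np.float32)
r=cv2.minAreaRect(q);print('top depth',len(q),r,np.median(P[m][:,2]))
vx=cv2.fitLine(q,cv2.DIST_L2,0,.01,.01).ravel();print('line',np.degrees(np.arctan2(vx[1],vx[0])))
g=(u>290)&(u<390)&(v>120)&(v<290)&~wood
for n,a,b in[('base',.004,.012),('cheek',.149,.158),('lips',.160,.170)]:
    m=g&(P[...,2]>a)&(P[...,2]<b)
    if m.sum()>5:
        q=(P[m][:,:2]*1000).astype(np.float32);print(n,len(q),cv2.minAreaRect(q))
o=get_obs();print(o['t'],o['tool_pos'],np.degrees(np.arctan2(o['ee_rot'][1][0],o['ee_rot'][0][0])))
T=np.array(o['ee_rot']);print('shift to handle',T.T@(np.array([r[0][0],r[0][1],147])-np.array(o['tool_pos'])*1000))
E
python3 m3.py
```

```text
top depth 2349 ((531.9910888671875, 325.0184631347656), (13.843603134155273, 102.75858306884766), 77.9424057006836) 0.17726753252284194
line -11.894436
base 3318 ((529.4454956054688, 325.53948974609375), (80.1272201538086, 129.38961791992188), 75.41265869140625)
cheek 1171 ((533.37548828125, 324.0536804199219), (55.68535232543945, 95.92955017089844), 74.26454162597656)
lips 406 ((534.786376953125, 324.2075500488281), (56.08656311035156, 98.21520233154297), 75.42135620117188)
1.35 [0.5244546  0.34293964 0.2721152 ] -11.841748212076189
shift to handle [ 11.13831457  15.85452027 125.12534332]
```

```bash
python3 -m handwheel '[0,0,0,0,85,0,0,0,0,85,0,0,0,0,85]'; python3 m3.py
```

```text
t: 1.6
tool_pos: [0.5231, 0.3444, 0.2732]
ee_rot: [[0.979, -0.202, 0.0], [-0.202, -0.979, 0.0], [0.0, -0.0, -1.0]]
wrist_force: [0.2, 0.6, -0.1]
finger_gap: 0.995
top depth 2374 ((532.2861938476562, 325.03955078125), (13.919623374938965, 102.49962615966797), 78.17298889160156) 0.17724245816955567
line -11.82523
base 3349 ((529.1710205078125, 325.5386962890625), (80.10802459716797, 129.92958068847656), 75.4430923461914)
cheek 1150 ((528.8392333984375, 325.7828063964844), (55.19287109375, 86.68968963623047), 75.75910949707031)
lips 412 ((532.750244140625, 324.673583984375), (56.0803337097168, 100.30443572998047), 75.5178451538086)
1.65 [0.52312183 0.3443496  0.27325002] -11.64306219281841
shift to handle [ 12.83588791  17.12419625 126.24552199]
```

```bash
python3 -m handwheel '[13,17,0,0,85, 13,17,30,0,85, 13,17,60,0,85, 13,17,60,0,85, 13,17,60,0,85,13,17,60,0,85]'
python3 - <<'E'
from h import *
o=get_obs();T=np.array(o['ee_rot']);print(T.T@(np.array([532,325,147])-np.array(o['tool_pos'])*1000),np.degrees(np.arctan2(T[1,0],T[0,0])))
E
```

```text
t: 2.15
tool_pos: [0.5335, 0.3247, 0.2152]
ee_rot: [[0.979, -0.203, 0.002], [-0.203, -0.979, 0.001], [0.002, -0.001, -1.0]]
wrist_force: [-0.9, 0.3, 1.3]
finger_gap: 0.996
[-1.69677779  0.08951334 68.22042458] -11.698793249736678
```

```bash
python3 -m handwheel '[-1,0,25,0,85, -1,0,45,0,85, -1,0,60,0,85, -1,0,67,0,85, -1,0,67,0,60,-1,0,67,0,40]' 40;  python3 -m handwheel '[0,0,0,0,10, 0,0,0,0,10,0,0,0,0,5,0,0,0,0,5,0,0,0,0,5,0,0,0,0,5]' 60
```

```text
t: 2.65
tool_pos: [0.5328, 0.325, 0.148]
ee_rot: [[0.979, -0.203, 0.002], [-0.203, -0.979, 0.001], [0.002, -0.001, -1.0]]
wrist_force: [0.4, 0.0, 0.8]
finger_gap: 0.744
t: 3.15
tool_pos: [0.5325, 0.3248, 0.1469]
ee_rot: [[0.979, -0.203, 0.001], [-0.203, -0.979, 0.001], [0.001, -0.001, -1.0]]
wrist_force: [0.5, 0.4, 3.7]
finger_gap: 0.129
```

```bash
python3 -m handwheel '[0,0,0,0,5,0,0,-6,0,5,0,0,-15,0,5, 0,0,-30,0,5, 0,0,-50,0,5,0,0,-75,0,5,0,0,-100,0,5,0,0,-125,0,5]' 80;python3 -m handwheel '[0,0,-25,0,5,0,0,-45,0,5,0,0,-55,0,5,0,0,-55,0,5,0,0,-55,0,5]'
python3 - <<'E'
from h import *
save(cam('scene'),'s2.png');save(cam('wrist'),'w2.png')
E
```

```text
t: 3.82
tool_pos: [0.5319, 0.3242, 0.272]
ee_rot: [[0.979, -0.203, -0.001], [-0.203, -0.979, -0.001], [-0.001, 0.001, -1.0]]
wrist_force: [-0.7, 0.8, -1.6]
finger_gap: 0.119
t: 4.23
tool_pos: [0.5321, 0.3247, 0.3257]
ee_rot: [[0.979, -0.203, -0.0], [-0.203, -0.979, 0.0], [-0.0, -0.0, -1.0]]
wrist_force: [0.8, -0.3, -2.4]
finger_gap: 0.115
```

View pics/s2.png

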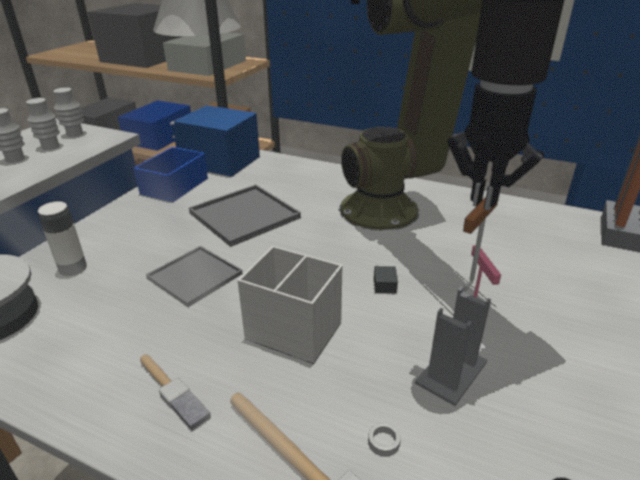

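View pics/w2.png

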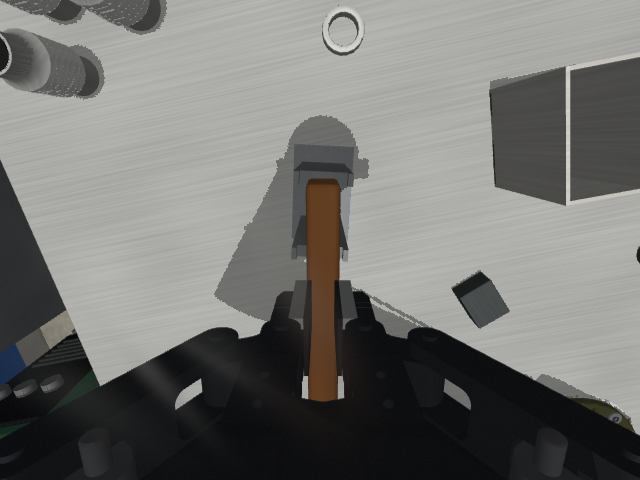

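Run:
```python
from h import *
c=cam('scene');save(c,'s3.png',(420,100,560,300),3)
```

```text
(no output)
```

View pics/s3.png

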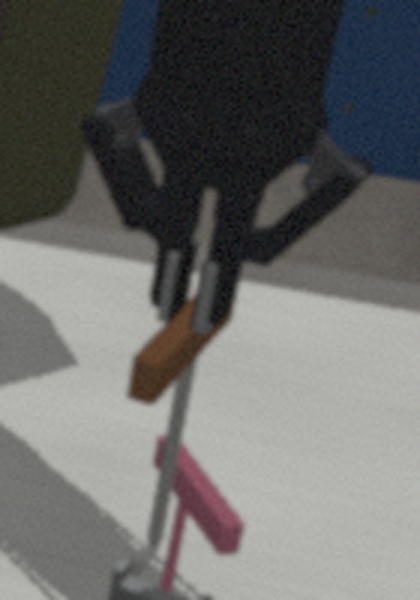

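```bash
cat > m4.py <<'E'
from h import *
c=cam('wrist');P=pts(c); o=get_obs();T=np.array(o['ee_rot']);p=np.array(o['tool_pos'])
Q=(P-p)@T*1000
hsv=cv2.cvtColor(c['img'],cv2.COLOR_RGB2HSV);h,s,_=[hsv[...,i] for i in range(3)]
v,u=np.mgrid[0:480,0:640]
wood=((h<20)&(s>110)&(u>290)&(u<360)&(v>170)&(v<405))&(c['depth']>0)
for a in range(180,400,20):
    m=wood&(v>=a)&(v<a+4)
    if m.sum(): print(a,np.median(Q[m],0).round(1), Q[m][:,1].min().round(1),Q[m][:,1].max().round(1))
q=Q[wood];print('x range',np.percentile(q[:,0],[1,99]))
E
python3 m4.py
```

```text
180 [ 51.3   0.3 -21.7] -5.8 6.7
200 [ 44.1   0.5 -30.2] -6.2 7.1
220 [ 35.9   0.7 -30.1] -6.4 7.3
240 [ 27.5   0.5 -30.1] -6.4 7.4
260 [ 18.9   0.7 -30.1] -6.1 7.0
280 [ 10.    0.7 -30.3] -4.0 6.6
300 [  0.6   0.3 -30.1] -4.1 5.0
320 [ -8.9   0.5 -30.3] -4.2 5.1
340 [-18.9   0.5 -30.1] -4.7 5.6
360 [-29.2   0.7 -30.1] -5.3 6.2
380 [-39.8   0.4 -30. ] -6.3 7.3
x range [-48.80039616  51.29156944]
```

Run:
```python
from h import *
c=dict(np.load('top0.npz')); g=cv2.cvtColor(c['img'],cv2.COLOR_RGB2GRAY)
P=pts(c)
m=np.zeros_like(g);m[118:168,293:326]=(cv2.GaussianBlur(g,(3,3),0)[118:168,293:326]>130)
cs,_=cv2.findContours(m,cv2.RETR_EXTERNAL,cv2.CHAIN_APPROX_NONE)
k=max(cs,key=cv2.contourArea);print(cv2.contourArea(k),cv2.boundingRect(k))
hh=cv2.convexHull(k)
q=np.array([ray(c,a,b,.032)[:2]*1000 for a,b in hh[:,0,:]],np.float32)
print(cv2.minEnclosingCircle(q),cv2.fitEllipse(q))
# tank rim
t=np.zeros_like(g);t[100:182,275:380]=(abs(P[100:182,275:380,2]-.150)<.004)
q=np.array([ray(c,a,b,.150)[:2]*1000 for b,a in np.argwhere(t)],np.float32);print('rim',cv2.minAreaRect(q))
for (u,v) in [(289,110),(368,112),(367,172),(289,172),(328,112),(327,172)]: print((ray(c,u,v,.15)[:2]*1000).round(0))
cv2.imwrite('pics/fl.png',cv2.resize(c['img'][110:180,285:375,::-1],None,fx=8,fy=8,interpolation=cv2.INTER_CUBIC))
```

```text
134.5 (298, 145, 25, 14)
((574.991455078125, 45.919517517089844), 26.668228149414062) ((575.88134765625, 45.95467758178711), (48.80866622924805, 53.41469955444336), 6.119931221008301)
rim ((550.5560913085938, 8.626510620117188), (155.7884979248047, 129.8349151611328), 88.8217544555664)
[614.  85.]
[612. -71.]
[490. -69.]
[488.  83.]
[611.   8.]
[489.   9.]
```

View pics/fl.png

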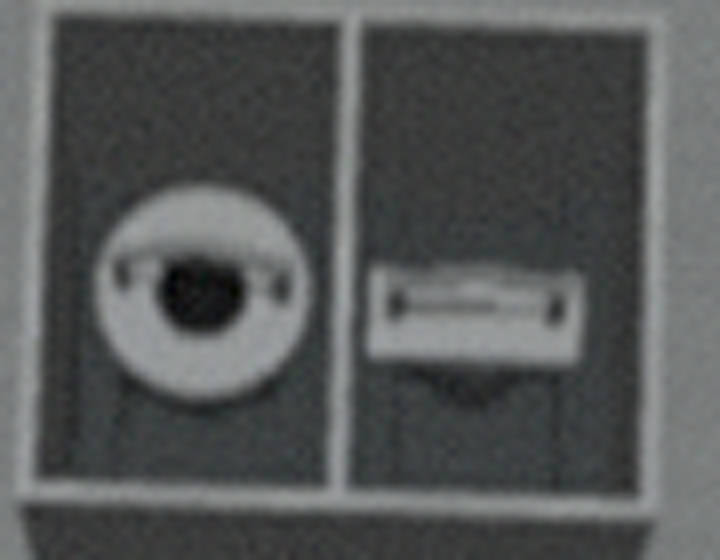

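```bash
python3 -m handwheel '[3,12,0,0,5, 10,40,0,-2,5, 20,80,0,-4,5, 30,118,0,-6,5,40,156,0,-6.5,5,50,194,0,-6.5,5,59,230,0,-6.5,5,65,254,0,-6.5,5]';python3 -m handwheel '[2,12,0,0,5,2,16,0,0,5,2,16,0,0,5,2,16,0,0,5]'
python3 - <<'E'
from h import *
c=dict(np.load('top0.npz'));print(ray(c,310.4,146.6,.032))
save(cam('wrist'),'w4.png');o=get_obs();print(o['tool_pos'],o['t'])
E
```

```text
t: 5.1
tool_pos: [0.5435, 0.059, 0.3262]
ee_rot: [[0.996, -0.093, 0.001], [-0.093, -0.996, -0.001], [0.001, 0.001, -1.0]]
wrist_force: [-0.2, 0.4, -1.3]
finger_gap: 0.117
t: 5.43
tool_pos: [0.5446, 0.0471, 0.3255]
ee_rot: [[0.996, -0.091, -0.001], [-0.091, -0.996, 0.0], [-0.001, -0.0, -1.0]]
wrist_force: [0.3, 0.3, -1.3]
finger_gap: 0.117
[0.57693251 0.04488298 0.032     ]
[0.54461301 0.04743697 0.32547753] 5.4833
```

View pics/w4.png

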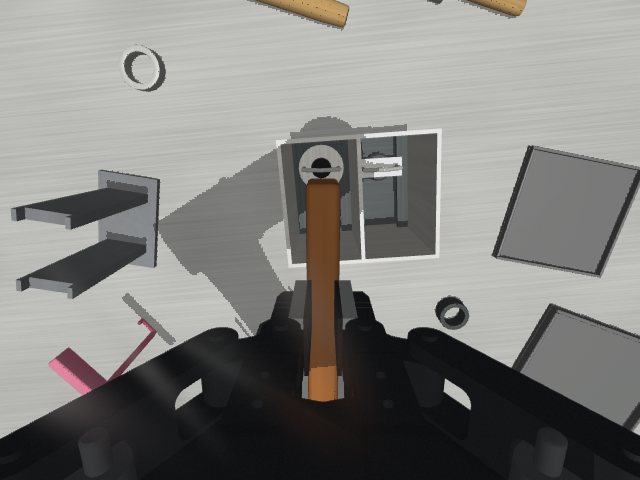

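The wrist view shows the round flange at about (320,167), with its bail as a straight line from (302,171) to (341,171), parallel to the jaw axis. The oblong one is at (382,167), in the other well.

Run:
```python
from h import *
c=cam('wrist');P=pts(c);save(c,'w5.png',(270,125,370,205),7)
v,u=np.mgrid[0:480,0:640]
g=(u>290)&(u<352)&(v>140)&(v<182)
m=g&(P[...,2]>.027)&(P[...,2]<.037)&(c['img'].min(-1)>110)
q=(P[m][:,:2]*1000).astype(np.float32);print('flange',len(q),cv2.minEnclosingCircle(q),np.median(P[m][:,2]))
m=g&(P[...,2]>.048)&(P[...,2]<.08)&(abs(u-321)<24)&(v>160)&(v<178)
q=P[m]*1000;print('bail',len(q),q.min(0),q.max(0),q.mean(0))
l=cv2.fitLine(q[:,:2].astype(np.float32),cv2.DIST_HUBER,0,.01,.01).ravel();print(l,'yaw',np.degrees(np.arctan2(-l[0],l[1])))
for a in range(300,345,4):
    k=m&(u==a)
    if k.sum():print(a,(P[k].mean(0)*1000).round(1),k.sum())
```

```text
flange 851 ((579.2850952148438, 45.31129837036133), 28.73062515258789) 0.0314383004821836
bail 164 [575.91164306  20.97820832  48.58072733] [583.29322296  69.7965813   72.43354853] [579.53212374  45.25384315  64.79242407]
[7.7667572e-02 9.9697930e-01 5.7969073e+02 4.5057487e+01] yaw -4.4545097
304 [581.2  65.9  58.5] 5
308 [580.5  60.9  63.4] 4
312 [580.3  56.   66.2] 4
316 [580.   51.2  67.6] 4
320 [579.9  46.4  71.7] 4
324 [579.3  41.7  69.7] 4
328 [578.7  36.9  67.5] 4
332 [578.6  32.1  64.3] 5
336 [578.5  27.1  60.9] 4
340 [577.9  22.3  59.1] 4
```

View pics/w5.png

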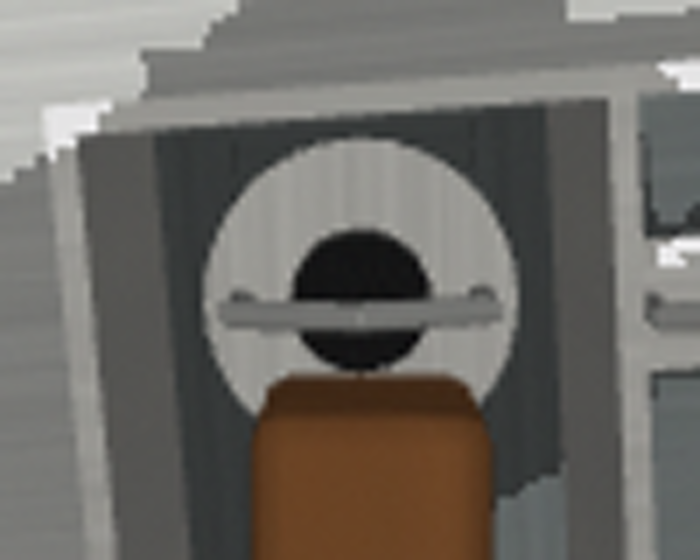

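```bash
python3 -m handwheel '[-1,-1.4,5,0,5,-1,-1.4,25,0,5,-1,-1.4,50,0,5,-1,-1.4,75,0,5,-1,-1.4,100,0,5,-1,-1.4,120,0,5,-1,-1.4,130,0,5,-1,-1.4,130,0,5]';python3 -m handwheel '[0,0,0,0,5,0,0,0,0,5]'
python3 - <<'E'
from h import *
c=cam('wrist');save(c,'w6.png');c=cam('scene');save(c,'s6.png',(220,120,380,360),2.5)
E
```

```text
t: 6.2
tool_pos: [0.5426, 0.0485, 0.1928]
ee_rot: [[0.996, -0.09, -0.005], [-0.09, -0.996, -0.001], [-0.004, 0.002, -1.0]]
wrist_force: [-0.1, -0.0, -2.1]
finger_gap: 0.114
t: 6.37
tool_pos: [0.5445, 0.0483, 0.1977]
ee_rot: [[0.996, -0.091, 0.003], [-0.091, -0.996, 0.0], [0.003, -0.0, -1.0]]
wrist_force: [-0.3, 0.1, -1.2]
finger_gap: 0.116
```

View pics/w6.png

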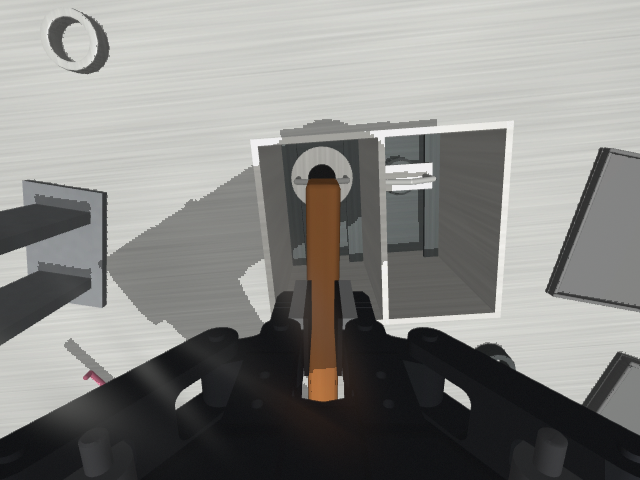

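View pics/s6.png

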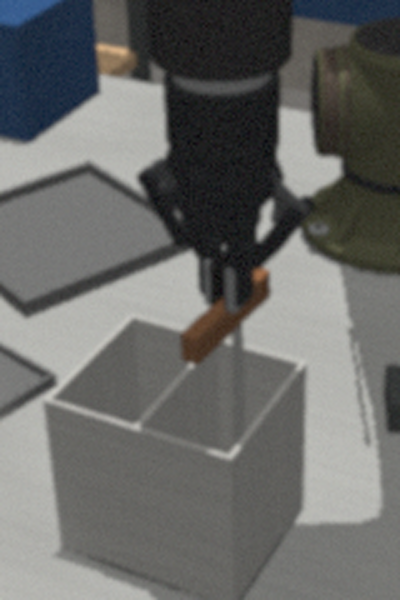

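```bash
python3 -m handwheel '[0,0,8,0,5,0,0,18,0,5,0,0,27,0,5,0,0,31,0,5,0,0,31,0,5]'; python3 -m handwheel '[4,0,0,0,5,9,0,0,0,5,14,0,0,0,5,18,0,0,0,5,18,0,0,0,5]'; python3 -m handwheel '[5,0,0,0,5,10,0,0,0,5,14,0,0,0,5,16,0,0,0,5,16,0,0,0,5,16,0,0,0,5]'
```

```text
t: 6.88
tool_pos: [0.543, 0.0478, 0.1627]
ee_rot: [[0.996, -0.091, -0.003], [-0.091, -0.996, -0.001], [-0.003, 0.001, -1.0]]
wrist_force: [-0.3, 0.3, -2.2]
finger_gap: 0.115
t: 7.3
tool_pos: [0.5625, 0.0462, 0.1648]
ee_rot: [[0.996, -0.092, -0.0], [-0.092, -0.996, -0.0], [-0.0, 0.0, -1.0]]
wrist_force: [-0.2, -0.3, -1.1]
finger_gap: 0.115
t: 7.8
tool_pos: [0.5777, 0.0449, 0.1647]
ee_rot: [[0.996, -0.091, -0.0], [-0.091, -0.996, -0.0], [-0.0, 0.0, -1.0]]
wrist_force: [0.3, -1.1, -1.2]
finger_gap: 0.116
```

```bash
python3 -m handwheel '[1,0,-6,0,5,1,0,-12,0,5,1,0,-16,0,5,1,0,-19,0,5,1,0,-23,0,5,1,0,-28,0,5,1,0,-34,0,5,1,0,-40,0,5]';python3 -m handwheel '[0,0,0,0,5,0,0,0,0,5,0,0,0,0,5]';python3 - <<'E'
from h import *
c=cam('wrist');save(c,'w7.png')
E
```

```text
t: 8.47
tool_pos: [0.5785, 0.0448, 0.2052]
ee_rot: [[0.996, -0.091, -0.001], [-0.091, -0.996, -0.0], [-0.0, 0.0, -1.0]]
wrist_force: [0.5, -0.3, -3.7]
finger_gap: 0.114
t: 8.72
tool_pos: [0.5786, 0.0449, 0.2046]
ee_rot: [[0.996, -0.091, -0.0], [-0.091, -0.996, 0.0], [-0.0, -0.0, -1.0]]
wrist_force: [-0.0, 0.1, -4.4]
finger_gap: 0.117
```

View pics/w7.png

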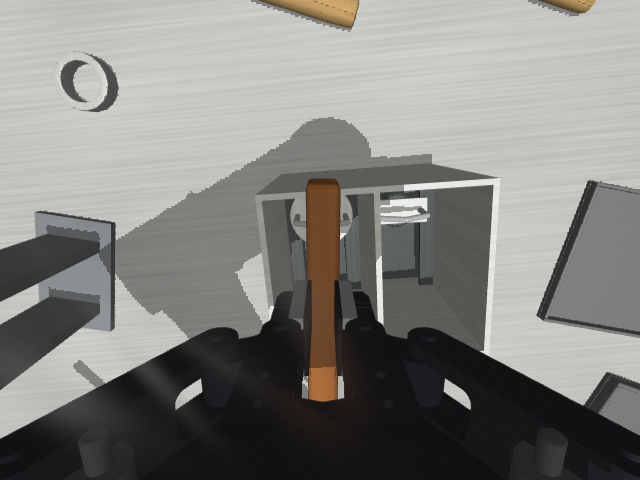

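```bash
python3 -m handwheel '[0,0,-3,0,5,0,0,-9,0,5,0,0,-18,0,5,0,0,-30,0,5,0,0,-42,0,5,0,0,-54,0,5,0,0,-66,0,5,0,0,-78,0,5]';python3 -m handwheel '[0,0,-12,0,5,0,0,-24,0,5,0,0,-36,0,5,0,0,-48,0,5,0,0,-60,0,5,0,0,-70,0,5,0,0,-77,0,5,0,0,-80,0,5]';python3 -m handwheel '[0,0,0,0,5,0,0,0,0,5,0,0,0,0,5]';python3 - <<'E'
from h import *
c=cam('wrist');save(c,'w8.png');c=cam('scene');save(c,'s8.png',(200,60,400,360),2)
E
```

```text
t: 9.43
tool_pos: [0.5788, 0.0447, 0.2851]
ee_rot: [[0.996, -0.091, 0.002], [-0.091, -0.996, 0.0], [0.002, -0.0, -1.0]]
wrist_force: [0.0, -0.3, -3.7]
finger_gap: 0.11
t: 10.1
tool_pos: [0.5789, 0.0447, 0.3652]
ee_rot: [[0.996, -0.091, 0.003], [-0.091, -0.996, 0.0], [0.003, -0.001, -1.0]]
wrist_force: [0.6, -0.1, -4.9]
finger_gap: 0.116
t: 10.35
tool_pos: [0.5786, 0.0449, 0.3621]
ee_rot: [[0.996, -0.091, -0.001], [-0.091, -0.996, -0.0], [-0.001, 0.0, -1.0]]
wrist_force: [-0.7, 0.4, -4.9]
finger_gap: 0.113
```

View pics/w8.png

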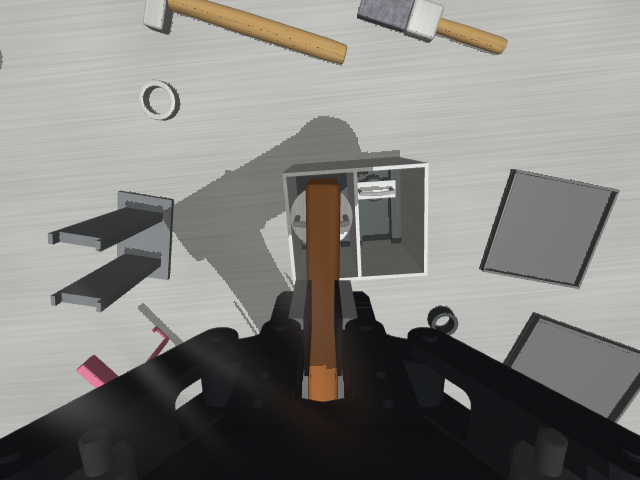

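View pics/s8.png

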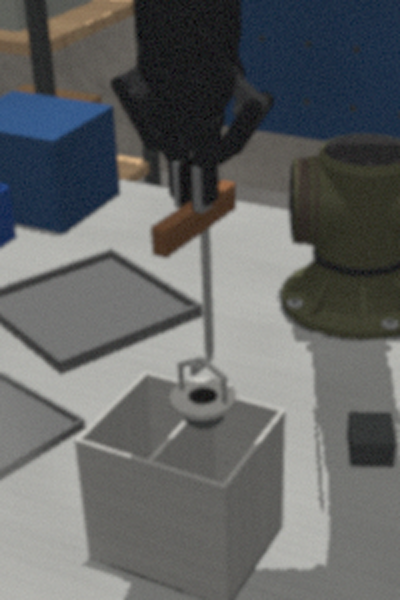

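```bash
python3 -m handwheel '[0,1,0,0,5,-1,4,0,0,5,-2,9,0,0,5,-3,16,0,0,5,-5,25,0,0,5,-7,36,0,0,5,-10,49,0,0,5,-13,64,0,0,5]';python3 -m handwheel '[-3,16,0,0,5,-6,32,0,0,5,-9,48,0,0,5,-13,64,0,0,5,-16,80,0,0,5,-19,96,0,0,5,-22,112,0,0,5,-25,128,0,0,5]';python3 -m handwheel '[-3,16,0,0,5,-6,32,0,0,5,-9,48,0,0,5,-13,63,0,0,5,-16,78,0,0,5,-19,92,0,0,5,-21,105,0,0,5,-23,116,0,0,5]';python3 -m handwheel '[-2,10,0,0,5,-4,18,0,0,5,-5,25,0,0,5,-6,30,0,0,5,-7,33,0,0,5,-7,34,0,0,5,-7,34,0,0,5,-7,34,0,0,5]';python3 -m handwheel '[0,0,0,0,5,0,0,0,0,5,0,0,0,0,5,0,0,0,0,5]';python3 - <<'E'
from h import *
c=cam('wrist');save(c,'w9.png');c=cam('scene');save(c,'s9.png',(100,60,340,360),2)
o=get_obs();np.savez('w9.npz',**{k:c[k] for k in ['depth']});print(o['tool_pos'],o['joint_pos'])
E
```

```text
t: 11.12
tool_pos: [0.5594, -0.019, 0.363]
ee_rot: [[0.996, -0.091, 0.0], [-0.091, -0.996, -0.0], [0.0, 0.0, -1.0]]
wrist_force: [-0.8, -0.2, -4.0]
finger_gap: 0.117
t: 11.78
tool_pos: [0.5223, -0.1449, 0.3633]
ee_rot: [[0.996, -0.092, 0.001], [-0.092, -0.996, -0.0], [0.001, 0.0, -1.0]]
wrist_force: [0.7, -0.5, -5.0]
finger_gap: 0.115
t: 12.45
tool_pos: [0.4886, -0.2582, 0.3632]
ee_rot: [[0.996, -0.092, 0.0], [-0.092, -0.996, -0.0], [0.0, 0.0, -1.0]]
wrist_force: [0.5, 0.1, -4.3]
finger_gap: 0.116
t: 13.12
tool_pos: [0.4799, -0.2893, 0.3629]
ee_rot: [[0.996, -0.091, 0.0], [-0.091, -0.996, 0.0], [0.0, -0.0, -1.0]]
wrist_force: [0.1, 0.4, -3.6]
finger_gap: 0.112
t: 13.45
tool_pos: [0.4798, -0.2894, 0.363]
ee_rot: [[0.996, -0.091, 0.0], [-0.091, -0.996, -0.0], [0.0, 0.0, -1.0]]
wrist_force: [0.1, 0.5, -4.0]
finger_gap: 0.117
[ 0.47978855 -0.28947625  0.36293931] [-1.84481605e-01  1.26640310e-02  3.53546509e-01  1.50778204e-04
 -1.91162245e+00  1.66415013e+00]
```

View pics/w9.png

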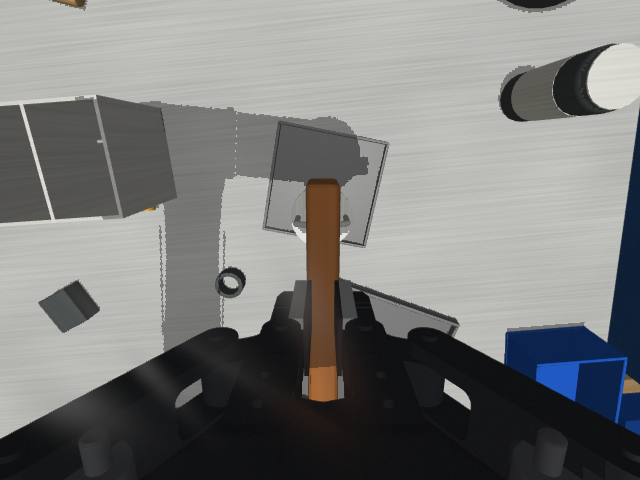

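View pics/s9.png

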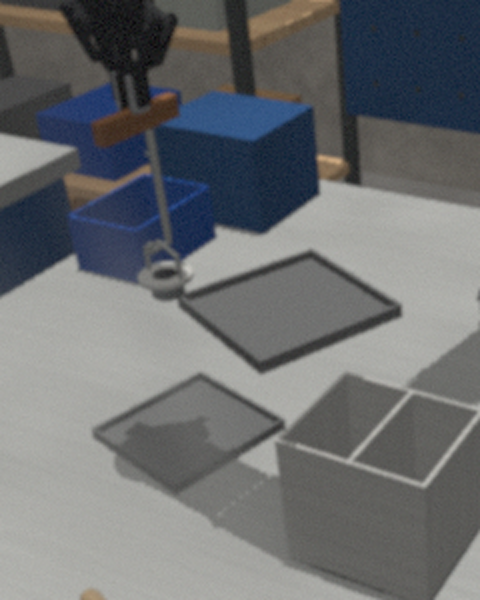

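Run:
```python
from h import *
c=cam('wrist')
q=np.array([ray(c,a,b,.014)[:2]*1000 for a,b in[(278,121),(389,144),(366,248),(263,228)]]);print(q.round(),q.mean(0),np.linalg.norm(q-np.roll(q,1,0),axis=1))
P=pts(c);m=(P[...,2]>.15)&(P[...,2]<.23); v,u=np.mgrid[0:480,0:640];m&=(u>280)&(u<365)&(v>180)&(v<260);q=P[m]*1000;print(q[:,2].min(),q[:,2].max());f=abs(q[:,2]-210)<6;print(cv2.minEnclosingCircle(q[f][:,:2].astype(np.float32)))
```

```text
[[ 580. -237.]
 [ 535. -390.]
 [ 384. -349.]
 [ 429. -196.]] [ 481.87460233 -292.85521259] [156.01749816 159.46750996 156.57727691 159.72013791]
206.25572030797744 229.74462917853117
((479.82025146484375, -288.92608642578125), 28.999614715576172)
```

```bash
python3 -m handwheel '[0,0,4,0,5,0,0,12,0,5,0,0,24,0,5,0,0,38,0,5,0,0,52,0,5,0,0,66,0,5,0,0,80,0,5,0,0,94,0,5]';python3 -m handwheel '[0,0,14,0,5,0,0,28,0,5,0,0,40,0,5,0,0,50,0,5,0,0,58,0,5,0,0,64,0,5,0,0,68,0,5,0,0,70,0,5]';python3 -m handwheel '[0,0,0,0,5,0,0,0,0,5]'
```

```text
t: 14.27
tool_pos: [0.4795, -0.2894, 0.2672]
ee_rot: [[0.996, -0.091, -0.001], [-0.091, -0.996, 0.0], [-0.001, -0.0, -1.0]]
wrist_force: [0.7, -0.7, -4.0]
finger_gap: 0.116
t: 14.93
tool_pos: [0.4797, -0.2896, 0.1986]
ee_rot: [[0.996, -0.091, -0.0], [-0.091, -0.996, -0.0], [-0.0, 0.0, -1.0]]
wrist_force: [0.4, -0.1, -3.3]
finger_gap: 0.113
t: 15.1
tool_pos: [0.48, -0.2897, 0.1994]
ee_rot: [[0.996, -0.091, 0.001], [-0.091, -0.996, -0.0], [0.001, 0.0, -1.0]]
wrist_force: [0.0, -1.7, -3.6]
finger_gap: 0.112
```

```bash
python3 -m handwheel '[0,0,3,0,5,0,0,6,0,5,0,0,8.5,0,5,0,0,10.5,0,5,0,0,12,0,5,0,0,13,0,5,0,0,14,0,5,0,0,15,0,5]';python3 -m handwheel '[0,0,1,0,5,0,0,2,0,5,0,0,3,0,5,0,0,4,0,5,0,0,5,0,5,0,0,6,0,5,0,0,7,0,5,0,0,8,0,5]';python3 -m handwheel '[0,0,1.5,0,5,0,0,3,0,5,0,0,4,0,5,0,0,4,0,5]';python3 - <<'E'
from h import *
c=cam('wrist');save(c,'w10.png',(240,120,420,300),3.2);c=cam('scene');save(c,'s10.png',(100,160,300,310),4)
E
```

```text
t: 15.77
tool_pos: [0.4798, -0.2896, 0.1839]
ee_rot: [[0.996, -0.091, 0.0], [-0.091, -0.996, -0.0], [0.0, 0.0, -1.0]]
wrist_force: [-0.4, 0.8, -4.5]
finger_gap: 0.115
t: 16.43
tool_pos: [0.4799, -0.2897, 0.1763]
ee_rot: [[0.996, -0.091, 0.001], [-0.091, -0.996, -0.0], [0.001, 0.0, -1.0]]
wrist_force: [0.1, 0.2, -1.5]
finger_gap: 0.113
t: 16.77
tool_pos: [0.4796, -0.2895, 0.1715]
ee_rot: [[0.996, -0.091, -0.001], [-0.091, -0.996, 0.0], [-0.001, -0.0, -1.0]]
wrist_force: [-0.3, 0.6, -1.9]
finger_gap: 0.11
```

View pics/w10.png

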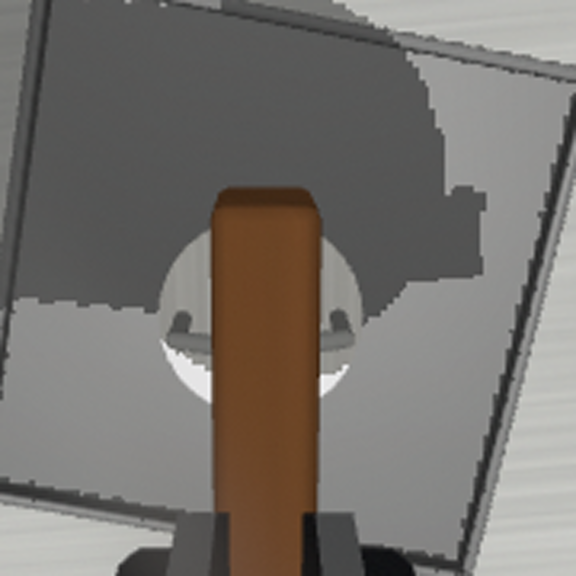

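View pics/s10.png

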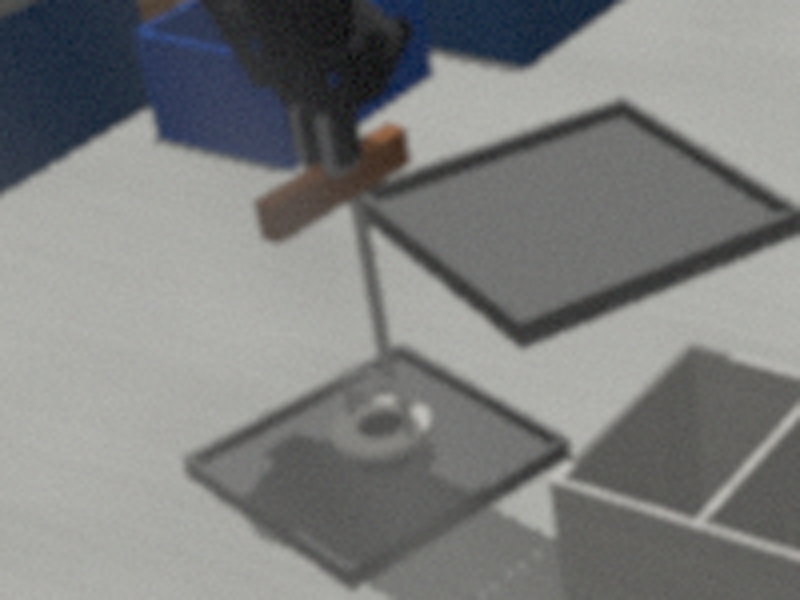

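```bash
python3 -m handwheel '[0,0,2,0,5,0,0,4,0,5,0,0,5.5,0,5,0,0,5.5,0,5]';python3 -m handwheel '[-2,0,0,0,5,-6,0,0,0,5,-11,0,0,0,5,-16,0,0,0,5,-21,0,0,0,5,-26,0,0,0,5,-31,0,0,0,5,-35,0,0,0,5]';python3 -m handwheel '[0,0,0,0,5,0,0,0,0,5]';python3 - <<'E'
from h import *
c=cam('wrist');save(c,'w11.png',(240,120,420,300),3.2)
E
```

```text
t: 17.2
tool_pos: [0.4796, -0.2895, 0.1658]
ee_rot: [[0.996, -0.091, -0.001], [-0.091, -0.996, 0.0], [-0.001, -0.0, -1.0]]
wrist_force: [0.6, -0.0, -2.0]
finger_gap: 0.116
t: 17.87
tool_pos: [0.4443, -0.2863, 0.1666]
ee_rot: [[0.996, -0.091, 0.0], [-0.091, -0.996, -0.0], [0.0, 0.0, -1.0]]
wrist_force: [-0.3, 0.1, -1.6]
finger_gap: 0.119
t: 18.03
tool_pos: [0.4448, -0.2864, 0.1666]
ee_rot: [[0.996, -0.091, 0.001], [-0.091, -0.996, -0.0], [0.001, 0.0, -1.0]]
wrist_force: [0.5, -0.7, 0.3]
finger_gap: 0.113
```

View pics/w11.png

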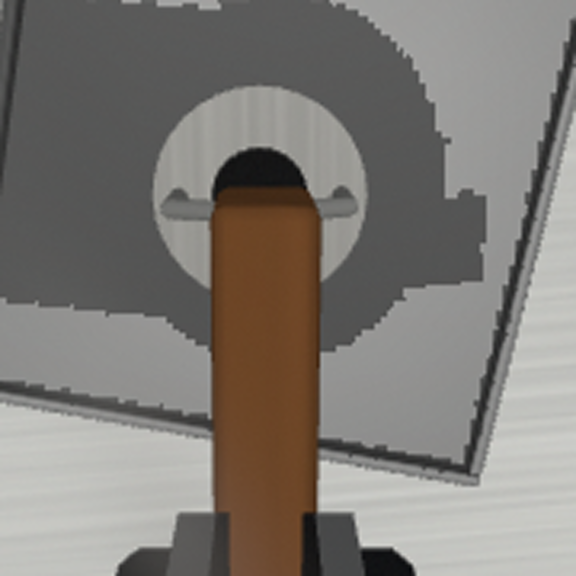

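```bash
python3 -m handwheel '[0,0,-4,0,5,0,0,-14,0,5,0,0,-30,0,5,0,0,-50,0,5,0,0,-75,0,5,0,0,-100,0,5,0,0,-125,0,5,0,0,-145,0,5]';python3 -m handwheel '[0,0,-15,0,5,0,0,-22,0,5,0,0,-22,0,5,0,0,-22,0,5]';python3 - <<'E'
from h import *
c=cam('wrist');save(c,'w12.png');P=pts(c)
v,u=np.mgrid[0:480,0:640]
m=(u>270)&(u<380)&(v>100)&(v<260)&(abs(P[...,2]-.029)<.004)
q=(P[m]*1000);print(m.sum(),cv2.minEnclosingCircle(q[:,:2].astype(np.float32)))
for s in (-1,1): 
    k=q[(q[:,1]+290)*s>5];print(k[:,2].mean())
print(get_obs()['tool_pos'])
E
```

```text
t: 18.75
tool_pos: [0.445, -0.2867, 0.3147]
ee_rot: [[0.996, -0.091, 0.002], [-0.091, -0.996, -0.002], [0.002, 0.001, -1.0]]
wrist_force: [0.2, 0.2, -0.9]
finger_gap: 0.113
t: 19.08
tool_pos: [0.4451, -0.2862, 0.3331]
ee_rot: [[0.996, -0.091, -0.0], [-0.091, -0.996, 0.0], [-0.0, -0.0, -1.0]]
wrist_force: [-0.5, 0.2, -1.4]
finger_gap: 0.116
1094 ((479.4039306640625, -288.89703369140625), 28.985149383544922)
28.42110836432793
28.414422835117755
[ 0.44489427 -0.28614706  0.33230649]
```

View pics/w12.png

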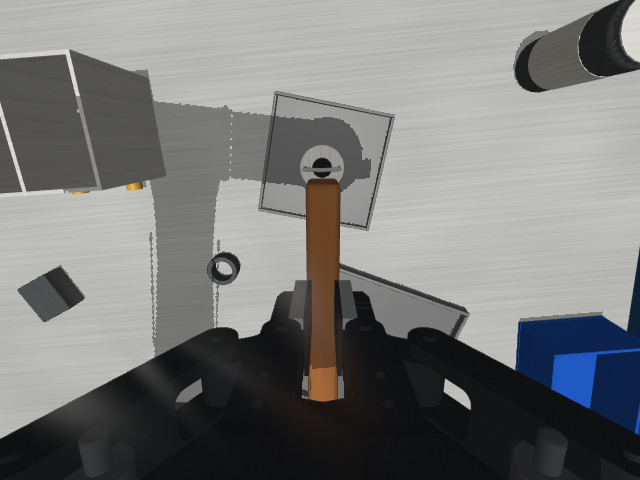

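The coupling stands upright and level on the tray at (479,-289) mm, near pixel (321,167), and it is unhooked. Next, the rod goes back to the rack.

```bash
python3 -m handwheel '[0,-5,0,0,5,1,-20,0,0,5,2,-45,0,0,5,4,-75,0,0,5,5,-105,0,0,5,7,-135,0,0,5,8,-165,0,0,5,10,-195,0,0,5]';python3 -m handwheel '[1,-30,0,0,5,3,-60,0,0,5,4,-90,0,0,5,6,-120,0,0,5,7,-150,0,0,5,9,-180,0,0,5,10,-210,0,0,5,12,-240,0,0,5]';python3 -m handwheel '[1,-30,0,2,5,2,-60,0,4,5,4,-88,0,6,5,5,-115,0,8,5,6,-140,0,9.4,5,7,-160,0,9.4,5,8,-172,0,9.4,5,8,-180,0,9.4,5]';python3 -m handwheel '[0,0,0,0,5,0,0,0,0,5,0,0,0,0,5]'
cat > m5.py <<'E'
from h import *
c=cam('wrist');save(c,'w13.png');P=pts(c)
v,u=np.mgrid[0:480,0:640]
g=(P[...,0]>.42)&(P[...,0]<.64)&(P[...,1]>.24)&(P[...,1]<.41)&(v<300)
for n,a,b in[('base',.004,.012),('cheek',.149,.158),('lips',.160,.168)]:
    m=g&(P[...,2]>a)&(P[...,2]<b)
    if m.sum()>5:
        q=(P[m][:,:2]*1000).astype(np.float32);print(n,len(q),cv2.minAreaRect(q))
o=get_obs();T=np.array(o['ee_rot']);print(o['t'],o['tool_pos'],np.degrees(np.arctan2(T[1,0],T[0,0])))
E
python3 m5.py
```

```text
t: 19.8
tool_pos: [0.4722, -0.0915, 0.3326]
ee_rot: [[0.996, -0.091, -0.001], [-0.091, -0.996, -0.0], [-0.001, 0.0, -1.0]]
wrist_force: [1.2, 1.0, -1.5]
finger_gap: 0.116
t: 20.47
tool_pos: [0.5059, 0.1465, 0.3326]
ee_rot: [[0.996, -0.091, -0.001], [-0.091, -0.996, -0.001], [-0.001, 0.001, -1.0]]
wrist_force: [0.4, -0.7, -1.2]
finger_gap: 0.117
t: 21.13
tool_pos: [0.5305, 0.3246, 0.3317]
ee_rot: [[0.968, -0.251, -0.002], [-0.251, -0.968, -0.002], [-0.001, 0.002, -1.0]]
wrist_force: [0.8, -0.2, -1.4]
finger_gap: 0.113
t: 21.38
tool_pos: [0.5309, 0.3224, 0.334]
ee_rot: [[0.967, -0.253, 0.001], [-0.253, -0.967, 0.0], [0.001, -0.0, -1.0]]
wrist_force: [-0.1, -0.4, 0.0]
finger_gap: 0.115
base 1996 ((529.2014770507812, 325.6434326171875), (80.19355010986328, 128.50772094726562), 75.42626953125)
cheek 643 ((529.1522827148438, 325.8291320800781), (55.567779541015625, 86.20947265625), 75.39404296875)
lips 288 ((529.1367797851562, 325.5977478027344), (55.700164794921875, 86.16695404052734), 75.49681091308594)
21.4333 [0.5309477  0.32230833 0.33412244] -14.685818195772846
```

View pics/w13.png

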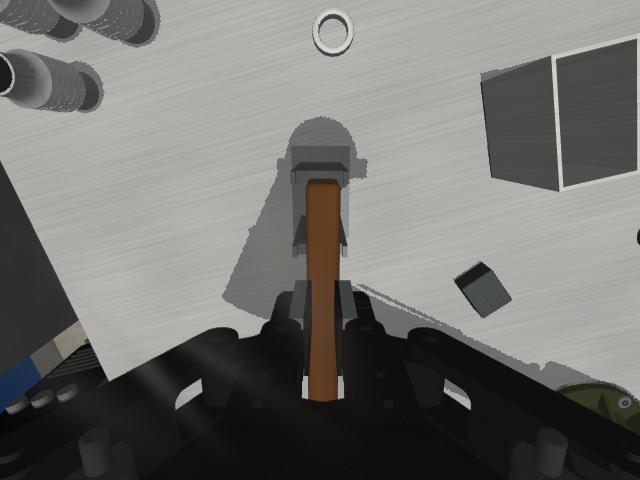

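```bash
python3 -m handwheel '[-2.2,-3.3,2,0,5,-2.2,-3.3,12,0,5,-2.2,-3.3,28,0,5,-2.2,-3.3,48,0,5,-2.2,-3.3,68,0,5,-2.2,-3.3,88,0,5,-2.2,-3.3,106,0,5,-2.2,-3.3,120,0,5]';python3 -m handwheel '[0,0,12,0,5,0,0,22,0,5,0,0,30,0,5,0,0,35,0,5,0,0,38,0,5,0,0,38,0,5,0,0,38,0,5]';python3 m5.py; python3 m4.py | tail -1
```

```text
t: 22.1
tool_pos: [0.5291, 0.3265, 0.2116]
ee_rot: [[0.967, -0.253, -0.001], [-0.253, -0.967, -0.001], [-0.001, 0.001, -1.0]]
wrist_force: [0.5, -0.3, -1.6]
finger_gap: 0.115
t: 22.68
tool_pos: [0.5298, 0.3272, 0.176]
ee_rot: [[0.968, -0.253, 0.001], [-0.253, -0.968, 0.0], [0.001, -0.0, -1.0]]
wrist_force: [-0.3, -0.9, -1.1]
finger_gap: 0.118
base 4322 ((528.821044921875, 325.74005126953125), (80.22289276123047, 129.95486450195312), 75.45942687988281)
cheek 1199 ((564.9067993164062, 316.6663513183594), (55.50849533081055, 12.096232414245605), 75.49174499511719)
lips 493 ((564.7091064453125, 316.5572814941406), (56.01236343383789, 12.22726058959961), 75.25814056396484)
22.7333 [0.52985036 0.32723884 0.17615442] -14.6338026013677
x range [-48.76378806  51.35080427]
```

Run:
```python
from h import *
c=cam('scene');save(c,'s14.png',(400,180,520,420),2.5)
```

```text
(no output)
```

View pics/w13.png

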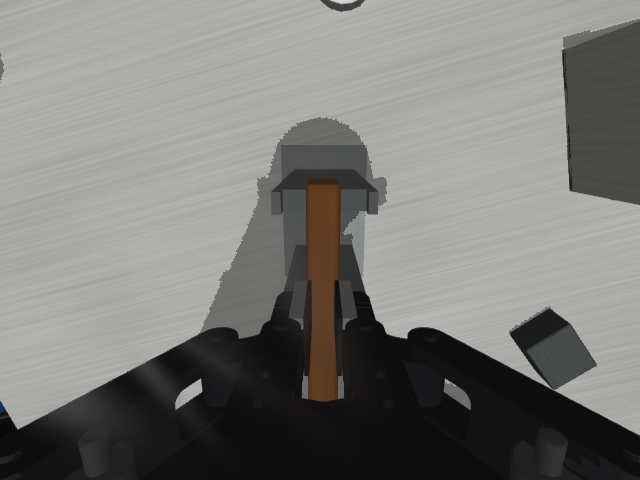

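View pics/s14.png

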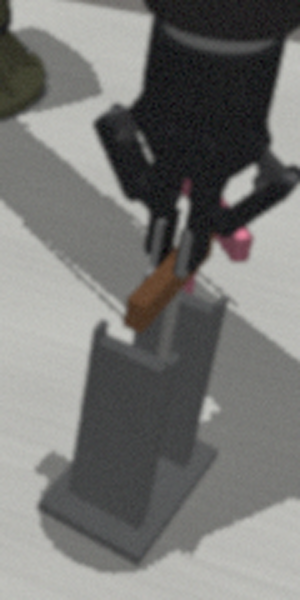

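```bash
python3 -m handwheel '[0,1,5,0,5,0,1,10,0,5,0,1,15,0,5,0,1,19,0,5,0,1,22,0,5,0,1,24,0,5,0,1,25,0,5,0,1,26,0,5]';python3 -m handwheel '[0,0,0.7,0,5,0,0,1.4,0,5,0,0,2,0,5,0,0,2.5,0,5,0,0,2.5,0,5]'
```

```text
t: 23.5
tool_pos: [0.5294, 0.3261, 0.1493]
ee_rot: [[0.968, -0.253, 0.0], [-0.253, -0.968, -0.0], [0.0, 0.0, -1.0]]
wrist_force: [0.4, -0.1, 0.1]
finger_gap: 0.116
t: 23.92
tool_pos: [0.5294, 0.3261, 0.1471]
ee_rot: [[0.968, -0.253, 0.0], [-0.253, -0.968, 0.0], [0.0, -0.0, -1.0]]
wrist_force: [0.3, 0.1, -0.2]
finger_gap: 0.116
```

```bash
python3 -m handwheel '[0,0,0.5,0,5,0,0,1,0,5,0,0,1,0,5,0,0,1,0,5]'; python3 m4.py|sed -n '3,6p'
```

```text
t: 24.25
tool_pos: [0.5294, 0.3263, 0.1469]
ee_rot: [[0.968, -0.252, 0.001], [-0.252, -0.968, 0.001], [0.001, -0.001, -1.0]]
wrist_force: [-2.5, -0.2, 5.8]
finger_gap: 0.116
220 [ 36.1   0.7 -30.4] -6.3 7.3
240 [ 27.7   0.7 -30.4] -5.9 7.4
260 [ 18.9   0.7 -30.4] -6.0 7.5
280 [ 10.    0.7 -30.6] -4.4 6.6
```

Contact is confirmed: upward force on the tool rose to about +6 N. I'll open the jaws and withdraw straight up.

```bash
python3 -m handwheel '[0,0,-0.7,0,12,0,0,-0.7,0,18,0,0,-0.7,0,25,0,0,-0.7,0,40,0,0,-0.7,0,60,0,0,-0.7,0,60,0,0,-0.7,0,60,0,0,-0.7,0,60]' 20
python3 - <<'E'
from h import *
save(cam('wrist'),'w15.png')
E
```

```text
t: 24.97
tool_pos: [0.5293, 0.3261, 0.1464]
ee_rot: [[0.968, -0.253, -0.0], [-0.253, -0.968, -0.0], [-0.0, 0.0, -1.0]]
wrist_force: [-0.7, 0.1, 0.7]
finger_gap: 0.7
```

View pics/w15.png

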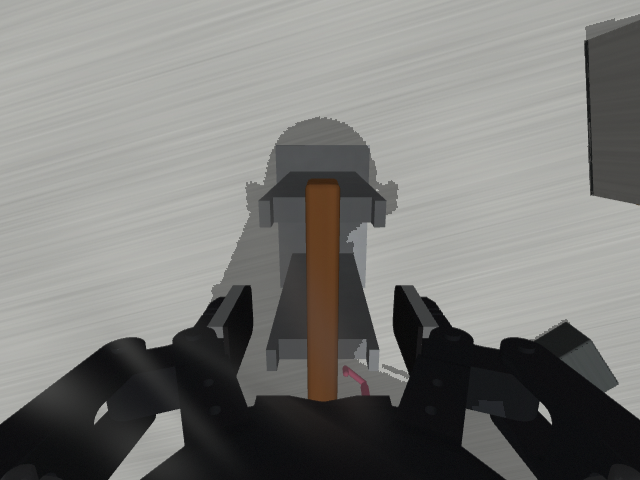

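The rod rests between the lips, handle along x≈323, and the jaws are clear of it. Now I'll withdraw upwards.

```bash
python3 -m handwheel '[0,0,-5,0,60,0,0,-20,0,60,0,0,-45,0,60,0,0,-75,0,60,0,0,-105,0,60,0,0,-130,0,60,0,0,-145,0,60,0,0,-150,0,60]'; python3 -m handwheel '[-30,0,0,0,60,-60,0,0,0,60,-70,0,0,0,60,-70,0,0,0,60,-70,0,0,0,60,-70,0,0,0,60]'; sed 's/(u>300)&(u<380)&(v>140)&(v<295)/(u>270)\&(u<380)\&(v>60)\&(v<295)/' m3.py > m6.py; python3 m6.py
python3 - <<'E'
from h import *
c=cam('wrist');save(c,'w16.png');a=cam('scene');save(a,'s16.png')
t=cam('top');save(t,'t16.png');P=pts(t);v,u=np.mgrid[0:480,0:640]
m=(u>418)&(u<505)&(v>150)&(v<237)&(abs(P[...,2]-.029)<.004);q=P[m][:,:2]*1000;print(m.sum(),cv2.minEnclosingCircle(q.astype(np.float32)))
E
```

```text
t: 25.68
tool_pos: [0.53, 0.3262, 0.3007]
ee_rot: [[0.967, -0.253, 0.004], [-0.253, -0.967, 0.003], [0.003, -0.004, -1.0]]
wrist_force: [-0.1, -0.4, 1.3]
finger_gap: 0.701
t: 26.18
tool_pos: [0.4619, 0.3436, 0.296]
ee_rot: [[0.968, -0.253, -0.0], [-0.253, -0.968, -0.001], [-0.0, 0.001, -1.0]]
wrist_force: [-0.5, -0.5, 0.7]
finger_gap: 0.702
top depth 2299 ((528.9214477539062, 325.8650817871094), (13.725334167480469, 102.64183807373047), 75.14796447753906) 0.17737951257583817
line -14.728456
base 2297 ((456.34613037109375, 342.9244384765625), (81.14421081542969, 195.8553466796875), 76.97058868408203)
cheek 716 ((446.6656188964844, 346.7040710449219), (54.4262809753418, 108.28715515136719), 75.45650482177734)
lips 159 ((493.3316955566406, 334.3486328125), (54.62944030761719, 11.339067459106445), 75.2837142944336)
26.2333 [0.46204449 0.34353583 0.29590163] -14.66392207162292
shift to handle [6.92234936e+01 2.79259711e-03 1.48877753e+02]
443 ((479.110107421875, -287.9729309082031), 29.641664505004883)
```

View pics/s16.png

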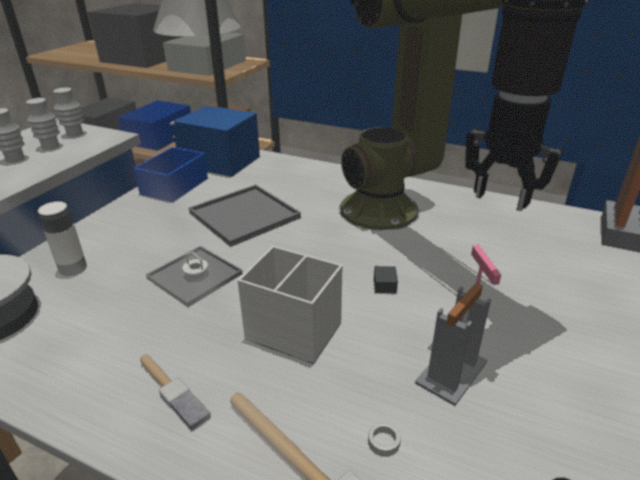

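View pics/w16.png

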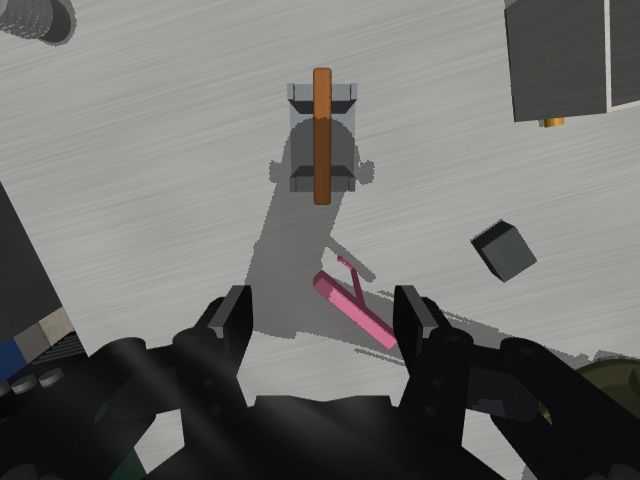

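View pics/t16.png

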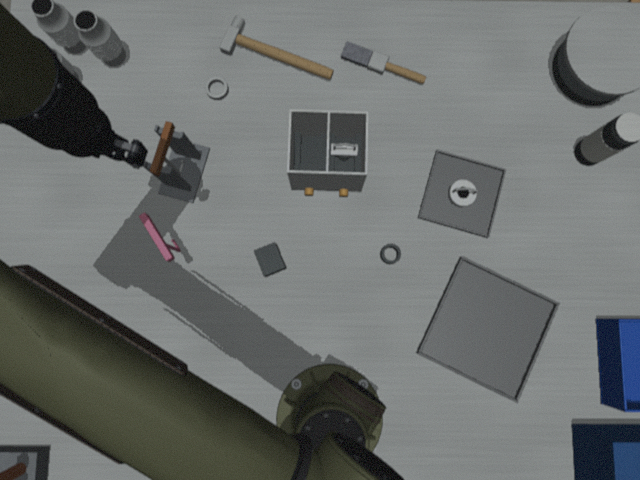

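All three views agree. The coupling stands upright on the small tray at top-view pixel (462,192). The wooden rod hangs on the rack with its centre at (529,326) mm, the handle top at z 177 mm and yaw matching the rack's. The gripper is clear of everything.

```bash
python3 -c "
from station import job
print(job.close_job())"
```

```text
the job is handed in; nothing more can be done
None
```

The job is done and handed in at about 26 s. I took the wooden rod from its rack and hooked the round-flanged coupling out of the left (+y) well by its bail. I then lowered it slowly onto the 160 mm tray, unhooked it and hung the rod back up.

- **Coupling:** the last pictures show it upright on the tray, about 5 mm from the tray's centre. Its flange is level, at about 28 mm above the table.
- **Rod:** it is back on the rack, within about 1 mm and 0.3° of the rack's own position and angle.
- **Forces:** the highest wrist force I read was about 6 N, when the rod settled on its rack. These are readings at the end of each move, so brief peaks in between are not covered.
- **Disagreements:** the top and wrist cameras differed by 2–4 mm on the coupling in its well and on the tray's position. The closed jaws read about 10 mm on the 14 mm handle, but the grip held throughout. In a final rack check, the rack's own outline was partly hidden and also picked up the pink look-alike. I therefore compared the rod with the rack position measured just before hanging it.

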